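# Hold a display tile flush to its locating pins

### The job

Drop the two brass pins from their rack, one at a time, into the two bores of the mounting board. Then stand the red-topped wooden spacer down in the gap between the glazed tile and the two dark stop blocks, in the half where the gap is wide enough for it, and with the spacer push the tile against both pins so that its edge lies flush to them. Finish while still gripping the spacer and keeping the tile pressed; leave the cup, bowl and flask alone.

Things in the scene. Friction and masses are not known exactly. Their poses are not given: they have to be found in the camera images.
- board: pale wooden mounting board, fixed to the table, 170 (x) x 170 (y) x 32 thick; origin under its centre, on the table; z up. Board +x points to the edge with the two pin bores, about away from the robot. The tile lies loose on its top (z = 32 mm).
- board_hole0 (a point): centre of the mouth of one bore, on the board's top at board x = +60, y = +57 mm; bore 18 mm across, 26 mm deep (blind), small chamfer
- board_hole1 (a point): the same for the other bore, at board x = +60, y = -57 mm
- rack: wooden block 45 (x) x 120 (y) x 20 high, fixed to the table, origin under its centre; the pins stand at its y = +35 and -35 mm in 19 mm holes 12 mm deep
- pin_a: brass locating pin, round, 16 mm diameter, 76 mm long, 90 g; origin at the centre of its lower end, z up along it. Starts upright in the rack, top 84 mm above the table. In a bore its top stands 50 mm above the board. It fits loosely (1 mm all round) and may lean a little when pressed. Either pin may go in either bore.
- pin_b: the second pin, the same as pin_a
- tile: pale green glazed tile with a blue ring, 70 (x) x 130 (y) x 12 thick, slick underneath and at its edges, about 0.15 to 0.27 kg; origin at the centre of its underside. Lies loose on the board, axes nearly along the board's. It starts 4 to 7 mm short of where it would touch the pins; touching them, its centre is at about board x = +17 mm; a steady push of about 10 N on the spacer seats it against both.
- stop_thin: dark wooden stop block fixed on the board, 30 (x) x 52 (y) x 16 high; origin at the bottom middle of its back edge, on the board's top at board x = -80 and y = +26 or -26 mm; same yaw as the board. It extends 30 mm in +x; from its front face to the tile, when the tile is flush to the pins, is 32 mm (about 25 to 28 mm at the start): wide enough.
- stop_thick: the other stop block, beside stop_thin in the other half, likewise with its origin on the back edge, but 48 mm deep in x: only 14 mm (7 to 10 mm at the start) remain between it and the tile, too narrow for the spacer
- spacer: wooden spacer block with a red band near its top, 13 thick (x) x 36 wide (y) x 78 tall, with a 12 mm wide rib standing 2.5 mm proud down the middle of each broad face, so 18 thick over the ribs, which press the tile and are gripped; 60 g; origin at the centre of its underside, z up. Starts standing upright on the table. In the gap it stands on the board with its thickness along board x and its width along board y, both ways round alike.
- cup: pale green cup, 72 across, 70 tall, origin under its centre; bystander
- bowl: blue bowl, 110 across, 50 tall, origin under its centre; bystander
- flask: terracotta flask with a cork cap, 60 across, 130 tall, origin under its centre; bystander
Not all that is in view belongs to the job. Leave any blue look-alike of the pin_b alone.

How it is judged (in metres and radians):
On the way, in this order (a step that is already met when the one before it is completed fails the run):
1. both pins stand home in the two bores ((((horizontal distance between pin_a and board_hole0 below 0.006 m and z of pin_a in the frame of board below 0.012 m and angle between pin_a's own z axis and vertical below 0.2 rad) and (horizontal distance between pin_b and board_hole1 below 0.006 m and z of pin_b in the frame of board below 0.012 m and angle between pin_b's own z axis and vertical below 0.2 rad)) or ((horizontal distance between pin_a and board_hole1 below 0.006 m and z of pin_a in the frame of board below 0.012 m and angle between pin_a's own z axis and vertical below 0.2 rad) and (horizontal distance between pin_b and board_hole0 below 0.006 m and z of pin_b in the frame of board below 0.012 m and angle between pin_b's own z axis and vertical below 0.2 rad)))), for 0.2 s.
2. the spacer stands in the wide half of the gap, down on the board (z of spacer in the frame of board below 0.039 m and y of spacer in the frame of stop_thin between -0.016 and 0.016 m and x of spacer in the frame of stop_thin between 0.032 and 0.064 m and angle between spacer's own z axis and vertical below 0.2 rad), for 0.2 s.
At the end, for the whole second after the job is handed in: A pin home in each bore (6 mm, 0.2 rad). Spacer gripped, upright (0.2 rad), in the wide half (16 mm sideways), within 7 mm of the board, pressing the tile over 2 N. Tile flat, square (0.06 rad), 15 mm from the middle at most, pressing each pin over 0.3 N; all at rest (all of step 2 and (((horizontal distance between pin_a and board_hole0 below 0.006 m and z of pin_a in the frame of board below 0.012 m and angle between pin_a's own z axis and vertical below 0.2 rad) and (horizontal distance between pin_b and board_hole1 below 0.006 m and z of pin_b in the frame of board below 0.012 m and angle between pin_b's own z axis and vertical below 0.2 rad)) or ((horizontal distance between pin_a and board_hole1 below 0.006 m and z of pin_a in the frame of board below 0.012 m and angle between pin_a's own z axis and vertical below 0.2 rad) and (horizontal distance between pin_b and board_hole0 below 0.006 m and z of pin_b in the frame of board below 0.012 m and angle between pin_b's own z axis and vertical below 0.2 rad))) and contact force between tile and pin_a above 0.3 N and contact force between tile and pin_b above 0.3 N and contact force between spacer and tile above 2 N and contact force between the fingers and spacer above 2 N and angle between tile's own z axis and vertical below 0.06 rad and z of tile in the frame of board below 0.036 m and y of tile in the frame of board between -0.015 and 0.015 m and angle between the x axis of tile and the x axis of board, either way round below 0.06 rad and linear speed of each of tile, spacer below 0.02 m/s); the arm keeps its last pose, push and grip.
It fails at once if the cup is pushed over 30 mm or tipped (distance of cup from where it was at the start of the episode above 0.03 m or angle between cup's own z axis and vertical above 0.3 rad).
It fails at once if the bowl is pushed over 30 mm or tipped (distance of bowl from where it was at the start of the episode above 0.03 m or angle between bowl's own z axis and vertical above 0.3 rad).
It fails at once if the flask is pushed over 30 mm or tipped (distance of flask from where it was at the start of the episode above 0.03 m or angle between flask's own z axis and vertical above 0.3 rad).
It also fails if it takes over 72 s, if anything falls off the work surface, if the arm or the gripper's body presses on something with over 40 N, if the wrist force passes 120 N, or if a joint passes its speed limit or range.

### The arm

A 6-joint arm with a two-finger parallel gripper is mounted at the origin on the work surface. World frame = base frame: x ahead of the robot, y to its left, z up, the work surface at z = 0. Lengths are in mm, angles in rad, forces in N, time in s.
With the tool pointing down it reaches from about 350 to 975 mm from the base axis. Payload 7.1 kg.
Tool frame: the origin (TCP) lies at the very end of the fingers, on their centre line; the grasp point (between the pads) lies 19 mm behind it; x points along the fingers, y is the direction in which the jaws open and shut, and the axes are right-handed (so a half turn about x gives the same grasp; the last joint's range is limited). The gripper opens to 88 mm and grips with 3 to 60 N. Pads are 20 mm wide; open, the fingers measure 115 mm over their backs; the gripper's body (75 mm by 178 mm) begins 61 mm behind the grasp point.
Start: joints at [1.324, 0.423, 1.63, -0, 1.089, -0.019], TCP at [141.116, 608.844, 222.675] pointing down, gripper open.
Joint ranges: [-3, 3], [-0.9, 2.11], [0.09, 2.58], [-1.31, 4.45], [0.11, 2.69], [-2.54, 2.54]. Speed limits (rad/s): [2.39, 2.39, 3.01, 3.14, 3.14, 3.14].

### API

Orientations are given as a rotation vector (axis times angle).
In Python, from workcell import ctrl gives the robot as it stands. The module is installed in compiled form; this text tells all that it offers.
- The arm moves only by the tool carry_out, never from a script. Its argument "commands" is a list of rows, each a list of 6 numbers: the shift along the tool's x, y, z in m, then the turn, a rotation vector about the tool's x, y, z in degrees. In form: [[tx, ty, tz, rx, ry, rz], ...]. A call has 1 to 8 rows; each row shifts and turns the pose as measured when the row begins, along the tool's axes as they then stand; what a row does not reach is not made up. A row lasts 1/8 s, in which the tool goes at most 62.5 mm and 10.7 degrees, less where a joint would pass 70% of its speed; a pose out of reach is approached as far as the arm can. A call with a gripper value outside its range is refused whole. "grip" is the closure, from 0 (fully open) to 1 (shut), set as the call begins (left out, the last holds). The fingers move at their own pace and stop on an object; the grip force is fixed at half the most. Time passes only in rows, so rows that do not move let the fingers close. It gives the time, the measured TCP pose, the force and the opening at its end, in the units of the state.
- ctrl.get_obs(): the state, without advancing time (a new reading comes with each control period).
- ctrl.get_image(name): name is "scene" or "top"; returns a dict with "pixels" (480x640x3 uint8, blue, green, red), "intrinsics" (3x3 intrinsics, pixels), "rvec" (rotation vector, rad) and "tvec" (3), from world to camera coordinates, as OpenCV has them. Camera axes: x right, y down, z forward; pixel columns grow to the right and rows downward; lengths in mm; the calibration is good to about 2 mm. A picture is of the moment at which its call begins. There is no depth.
- ctrl.close_job(): hands the job in, once; it reports no verdict.
The state is a dict: "t": time; "qpos": joint angles; "qvel": joint speeds; "joint_torque": joint torques, N m; "ee_pos": TCP position; "orientation": TCP orientation; "ft_force": force on the tool from outside, world axes, zero at the start; "moment": the same for the moment, N m; "width": finger opening in mm.
Only numpy, scipy, OpenCV 4.12 (cv2) and the standard library are available. Lean on these libraries where they do the work, as an engineer would, in place of code of your own. Each camera call takes 0.05 s, during which the arm holds its last target. There are 200 camera calls.

## Working session

There is one attempt and no reset: what is moved stays moved. The work goes in short steps, Python scripts to look and compute and a tool call to move; the robot and the scene stay as the last step left them, time stands still between calls to the robot, and variables do not carry over. Pictures are saved under pics/ and viewed, about 8 in all and at most 12, crops included, and the job is handed in when it is done.

Besides the shell and the picture viewer there is one more tool, called by a JSON object that holds its "api" and its "payload", one argument or row to a line. carry_out: Moves the arm, as the interface text tells. Its arguments: {"type":"object","properties":{"commands":{"type":"array"},"grip":{"type":"number"}},"required":["commands"]}

```bash
mkdir -p pics
cat > h.py <<'E'
import numpy as np, cv2, json
from workcell import ctrl
def cam(n,save=None):
    d=ctrl.get_image(n)
    d={k:np.array(v) for k,v in d.items()}
    if save:
        cv2.imwrite('pics/%s.png'%save,d['pixels']); np.savez('pics/%s.npz'%save,**d)
    return d
def load(s): return dict(np.load('pics/%s.npz'%s))
def ray(d,uv,z):
    R=cv2.Rodrigues(d['rvec'].astype(float))[0];t=d['tvec'].reshape(3).astype(float)
    v=R.T@np.linalg.inv(d['intrinsics'])@np.array([uv[0],uv[1],1.]);c=-R.T@t
    return c+v*(z-c[2])/v[2]
def proj(d,P):
    return cv2.projectPoints(np.array(P,float).reshape(-1,3),d['rvec'].astype(float),d['tvec'].astype(float),d['intrinsics'],None)[0].reshape(-1,2)
E
python3 - <<'E'
from h import *
for n in('top','scene'):
    d=cam(n,n+'0');R=cv2.Rodrigues(d['rvec'])[0];print(n,-R.T@d['tvec'].reshape(3),R[2],d['intrinsics'][0])
print(ctrl.get_obs())
E
```

```text
top [438.46899574  32.20326909 991.42751144] [ 0.18262694 -0.00655941 -0.9831604 ] [446.74003863   0.         312.20144398]
scene [1166.89100002  300.79570377  544.44514253] [-0.71025082 -0.3521068  -0.60956097] [459.32363271   0.         319.29504825]
{'t': 0.1, 'qpos': array([ 1.32400954e+00,  4.23775711e-01,  1.63058427e+00,  1.31547636e-05,
        1.08859929e+00, -1.90509524e-02]), 'qvel': array([-0.00053051, -0.00218687, -0.00085093,  0.00037586,  0.00054994,
       -0.00087813]), 'joint_torque': array([-3.18566181e-04, -5.45611346e+01, -2.74326289e+01,  6.45161723e-02,
        1.88084564e-02, -2.73510750e-05]), 'ee_pos': array([140.99057395, 608.38712706, 221.98389502]), 'orientation': array([ 0.17773844,  1.56358352, -0.17986757]), 'ft_force': array([ 0.304425  , -0.08983968,  0.07536732]), 'moment': array([ 0.03375979, -0.03636259, -0.00091926]), 'width': 88.08884848660533}
```

View pics/top0.png

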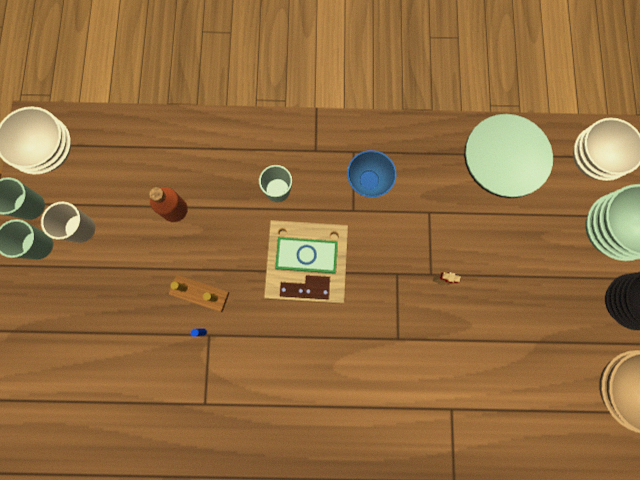

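View pics/scene0.png

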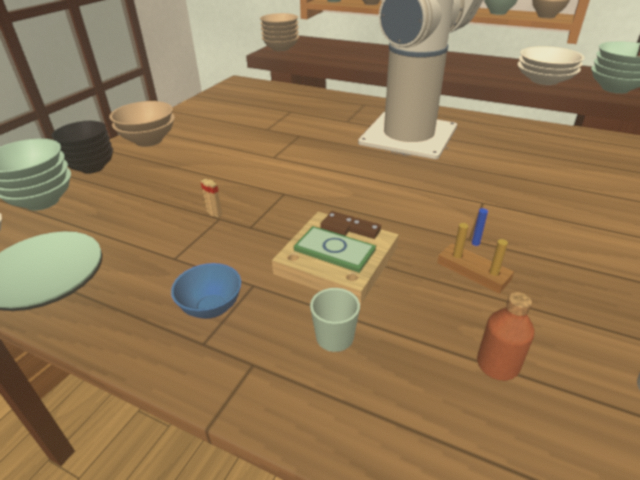

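Top view: pale board around (307,262). Its bores are at (282,232) and (335,235). The dark stops are below the tile: the shallow (thin) one at (293,291) is the left/+y half, and the deep one at (318,287) is the right half. The rack is at (198,293), with brass pins at (176,287) and (208,297). The upright blue look-alike at (198,333) is not to be touched. The red-banded block at (450,278) fits the spacer. I'll confirm these in one enlarged crop.

Run:
```python
from h import *
a=cv2.imread('pics/top0.png');s=cv2.imread('pics/scene0.png')
A=cv2.resize(a[210:345,160:355],None,fx=4,fy=4,interpolation=cv2.INTER_CUBIC) #780x540
out=np.zeros((600,800,3),np.uint8); A=A[:,:780]
out[:540,:780]=A
I=cv2.resize(a[262:294,432:468],None,fx=5,fy=5,interpolation=cv2.INTER_CUBIC)
J=cv2.resize(s[172:225,192:232],None,fx=4,fy=4,interpolation=cv2.INTER_CUBIC)
out[600-I.shape[0]:,800-I.shape[1]:]=I
out[600-J.shape[0]:,400:400+J.shape[1]]=J
cv2.imwrite('pics/c1.png',out)
d=load('top0')
for n,uv,z in [('bore0',(282,232),32),('bore1',(335,235),32),('pin',(176,287),84),('pin',(208,297),84),('sp',(446,278),0),('sp top',(458,278),78)]: print(n,ray(d,uv,z))
for n in('h'):
  for uv in [(271,221),(348,225),(345,302),(265,298)]: print(ray(d,uv,32))
```

```text
bore0 [635.14750277  92.36895882  32.        ]
bore1 [631.07142554 -23.86793885  32.        ]
pin [506.22741413 299.38923748  84.        ]
pin [487.52709666 233.62698492  84.        ]
sp [ 545.32087702 -274.45533668    0.        ]
sp top [ 537.44797817 -275.06487166   78.        ]
[659.29740821 117.36317806  32.        ]
[654.15825966 -52.23795983  32.        ]
[485.91010012 -46.82576075  32.        ]
[490.78252238 123.85583157  32.        ]
```

View pics/c1.png

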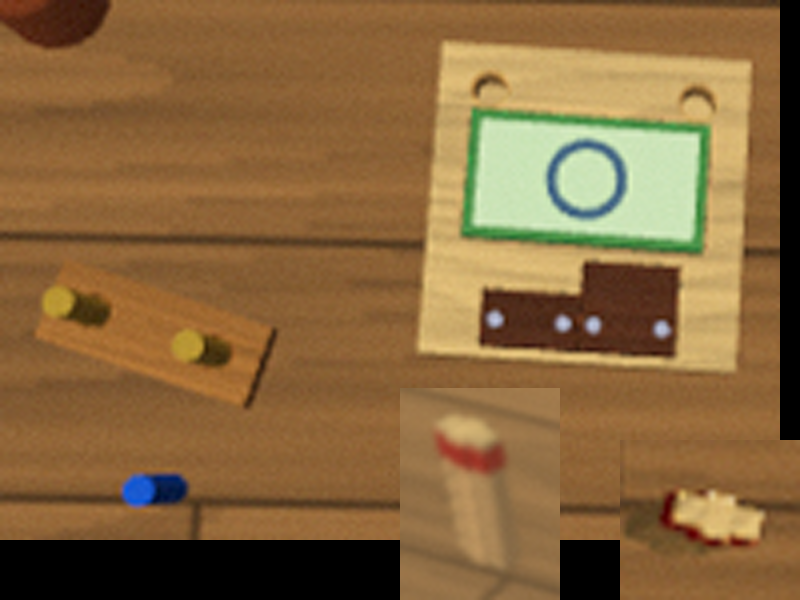

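The crop confirms two brass pins in the rack, with the blue one standing apart outside it. The thin stop is the left (+y) half. The red-banded, ribbed block is the spacer. Next I'll fit the poses.

```bash
cat >> h.py <<'E'
from scipy.optimize import least_squares
def fit(d,uv,P,z):
    """planar pose x,y,yaw of points P (local mm) at height z, from pixels uv"""
    W=np.array([ray(d,p,z)[:2] for p in uv]);P=np.array(P,float)
    f=lambda q:((np.array([[np.cos(q[2]),-np.sin(q[2])],[np.sin(q[2]),np.cos(q[2])]])@P.T).T+q[:2]-W).ravel()
    best=min((least_squares(f,[*W.mean(0),a]) for a in np.arange(-3,3.2,1)),key=lambda r:r.cost)
    return best.x,f(best.x).round(1)
E
python3 - <<'E'
from h import *
d=load('top0')
c=lambda L:[((x+.5)/4-.5+160,(y+.5)/4-.5+210) for x,y in L]
b,r=fit(d,c([(442,41),(752,61),(737,371),(418,353)]),[(85,85),(85,-85),(-85,-85),(-85,85)],32);print('board',b,r)
t,r=fit(d,c([(472,109),(710,126),(700,253),(462,236)]),[(35,65),(35,-65),(-35,-65),(-35,65)],44);print('tile',t,r)
k,r=fit(d,c([(67,262),(275,328),(248,405),(37,335)]),[(22.5,60),(22.5,-60),(-22.5,-60),(-22.5,60)],20);print('rack',k,r)
Rz=lambda q,p:(q[:2]+np.array([[np.cos(q[2]),-np.sin(q[2])],[np.sin(q[2]),np.cos(q[2])]])@np.array(p))
for p in[(60,57),(60,-57)]:print('bore',Rz(b,p),[ray(d,u,32)[:2] for u in c([(490,88),(698,101)])])
for p in[(0,35),(0,-35)]:print('pin by rack',Rz(k,p))
for u in c([(58,302),(188,346)]):print('pin by top',ray(d,u,84))
# spacer cream top
im=d['pixels'];roi=cv2.resize(im[262:294,432:468],None,fx=8,fy=8,interpolation=cv2.INTER_CUBIC).astype(int)
m=((roi[...,0]>95)&(roi[...,1]>150)&(roi[...,2]>190)).astype(np.uint8)
n,l,s,_=cv2.connectedComponentsWithStats(m);i=1+s[1:,4].argmax();print(s[i])
ys,xs=np.nonzero(l==i);W=np.array([ray(d,((x+.5)/8-.5+432,(y+.5)/8-.5+262),78)[:2] for x,y in zip(xs[::7],ys[::7])])
mn=W.mean(0);w,v=np.linalg.eigh(np.cov((W-mn).T));print('spacer',mn,np.sqrt(12*w),v[:,1],np.degrees(np.arctan2(v[1,1],v[0,1])))
print(cv2.minAreaRect(W.astype(np.float32)))
E
```

```text
board [ 5.73071831e+02  3.73171929e+01 -3.90898749e-02] [-0.5 -0.5  0.3  0.5 -0.3  0.1  0.5 -0.2]
tile [ 5.84035560e+02  3.82856807e+01 -5.10529766e-02] [ 0.6  0.7  0.4 -0.5 -0.6 -1.6 -0.3  1.4]
rack [499.80803819 268.3346214    5.99366802] [ 1.8  0.   0.8 -0.2 -0.9  0.4 -1.6 -0.2]
bore [635.2535522   91.92885469] [array([635.99219195,  92.12283859]), array([631.30732731, -21.94695096])]
bore [630.79844124 -21.98405935] [array([635.99219195,  92.12283859]), array([631.30732731, -21.94695096])]
pin by rack [509.8001754  301.87798429]
pin by rack [489.81590099 234.79125851]
pin by top [509.92547354 303.45563331  84.        ]
pin by top [489.21899597 236.50041602  84.        ]
[  92   83  136   72 6007]
spacer [ 539.72894625 -261.58045567] [13.52413191 30.29451067] [0.2145505 0.9767129] 77.61084226468967
((539.9562377929688, -261.4311218261719), (33.62871551513672, 17.672901153564453), 76.99935913085938)
```

```bash
cat >> h.py <<'E'
from scipy.spatial.transform import Rotation as Ro
def go(p,yaw,o=None):
    """print tool-frame shift (m) and turn (deg) to TCP at p (mm), tool down, jaw axis (tool y) at heading yaw deg (mod 180)"""
    o=o or ctrl.get_obs();R=Ro.from_rotvec(o['orientation']).as_matrix();out=[]
    for a in(yaw,yaw+180):
        y=np.array([np.cos(np.radians(a)),np.sin(np.radians(a)),0]);x=np.array([0,0,-1.]);T=np.c_[x,y,np.cross(x,y)]
        out.append(Ro.from_matrix(R.T@T).as_rotvec(degrees=True))
    print('shift',(R.T@(np.array(p)-o['ee_pos'])/1000).round(4),'turns',[v.round(2).tolist() for v in out],'q6',o['qpos'][5].round(3),'jaw',R[:,1].round(3),'z',R[:,2].round(3),'F',o['ft_force'].round(1),'pos',o['ee_pos'].round(1),'w',round(o['width'],1))
E
python3 -c "
from h import *
go([510,302.5,150],90-2.2)
go([510,302.5,150],-2.2)"
```

```text
shift [ 0.0723 -0.2146  0.4285] turns [[-10.85, -0.01, 0.08], [169.15, 0.12, 0.01]] q6 -0.019 jaw [ 0.226  0.974 -0.001] z [ 0.974 -0.226 -0.   ] F [ 0.3 -0.1  0.1] pos [141.  608.4 222. ] w 88.1
shift [ 0.0723 -0.2146  0.4285] turns [[79.15, 0.05, 0.07], [-100.85, -0.07, 0.06]] q6 -0.019 jaw [ 0.226  0.974 -0.001] z [ 0.974 -0.226 -0.   ] F [ 0.3 -0.1  0.1] pos [141.  608.4 222. ] w 88.1
```

{"api": "carry_out", "payload": {
  "commands": [
    [0,-0.027,0.053,0,0,0],
    [0,-0.027,0.053,0,0,0],
    [0,-0.027,0.053,0,0,0],
    [0,-0.027,0.053,0,0,0],
    [0,-0.027,0.053,0,0,0],
    [0,-0.027,0.053,0,0,0],
    [0,-0.027,0.053,0,0,0],
    [0.03,-0.027,0.053,0,0,0]
  ],
  "grip": 0.55
}}

```text
t: 1.1
ee_pos: [510.3, 300.0, 194.2]
orientation: [0.173, 1.562, -0.173]
ft_force: [0.1, 0.2, -0.0]
width: 39.6
```

```bash
python3 -c "
from h import *
go([510,302.5,110],90-2.2)"
```

```text
shift [ 0.0842  0.0023 -0.001 ] turns [[-10.41, 0.12, -0.0], [169.59, -0.0, -0.18]] q6 -0.838 jaw [0.218 0.976 0.   ] z [ 0.976 -0.218  0.002] F [ 0.1  0.2 -0. ] pos [510.3 300.  194.2] w 39.6
```

{"api": "carry_out", "payload": {
  "commands": [
    [0.04,0.002,-0.001,-10.4,0,0],
    [0.044,0,0,0,0,0],
    [0,0,0,0,0,0]
  ]
}}

```text
t: 1.48
ee_pos: [512.4, 297.7, 106.1]
orientation: [0.03, 1.571, -0.033]
ft_force: [-0.6, -0.9, 0.2]
width: 39.3
```

Run:
```python
from h import *
go([510,302.5,50],90-2.2)
d=cam('top','top1'); s=cam('scene','scene1')
print(proj(d,[510,302.5,84]),proj(s,[510,302.5,84]))
A=cv2.resize(d['pixels'][245:335,135:255],None,fx=4,fy=4,interpolation=cv2.INTER_CUBIC)
B=cv2.resize(s['pixels'][180:300,420:500],None,fx=4,fy=4,interpolation=cv2.INTER_CUBIC)
o=np.zeros((480,800,3),np.uint8);o[:360,:480]=A;o[:480,480:]=B;cv2.imwrite('pics/c2.png',o)
```

```text
shift [ 0.0561  0.0048 -0.0026] turns [[-0.07, 0.0, 0.11], [179.93, 0.17, -0.01]] q6 -1.023 jaw [ 0.04   0.999 -0.002] z [ 0.999 -0.04   0.   ] F [-0.6 -0.9  0.2] pos [512.4 297.7 106.1] w 39.3
[[174.60121901 285.0982351 ]] [[499.77651613 241.09618222]]
```

View pics/c2.png

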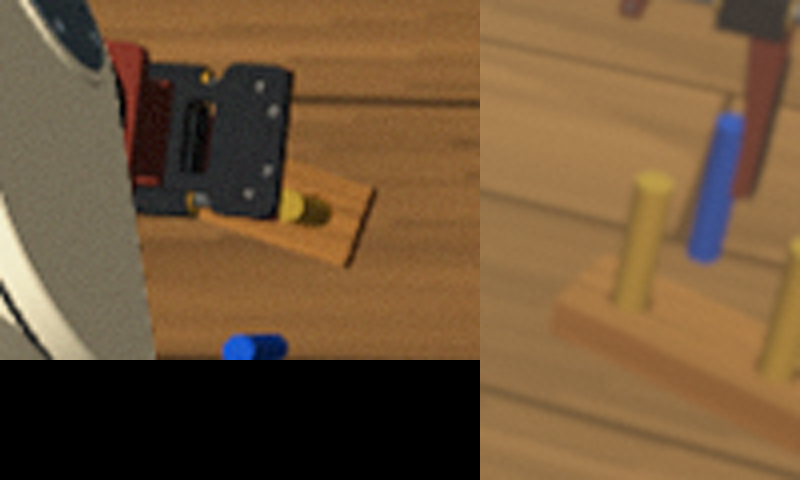

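{"api": "carry_out", "payload": {
  "commands": [
    [0.008,0.005,-0.002,0,0,0],
    [0.024,0,0,0,0,0],
    [0.024,0,0,0,0,0],
    [0,0,0,0,0,0]
  ]
}}

```text
t: 2.08
ee_pos: [516.6, 309.4, 59.1]
orientation: [0.035, 1.554, -0.023]
ft_force: [-0.5, -0.1, -0.0]
width: 39.5
```

Run:
```python
from h import *
go([510,302.5,50],90-2.2)
```

```text
shift [ 0.0089 -0.0073 -0.0065] turns [[0.07, 0.92, -0.48], [-179.93, 0.75, 1.45]] q6 -1.011 jaw [0.037 0.999 0.008] z [ 0.999 -0.037  0.016] F [-0.5 -0.1 -0. ] pos [516.6 309.4  59.1] w 39.5
```

{"api": "carry_out", "payload": {
  "commands": [
    [0,0,0,0,0,0]
  ]
}}

```text
t: 2.2
ee_pos: [517.3, 310.3, 60.5]
orientation: [0.036, 1.553, -0.022]
ft_force: [-0.4, 0.4, 0.8]
width: 39.4
```

{"api": "carry_out", "payload": {
  "commands": [
    [0,0,0,0,0,0],
    [0,0,0,0,0,0]
  ]
}}

```text
t: 2.45
ee_pos: [518.3, 311.1, 62.7]
orientation: [0.037, 1.55, -0.02]
ft_force: [0.7, 0.9, -0.0]
width: 39.4
```

Run:
```python
from h import *
go([510,302.5,50],90-2.2)
```

```text
shift [ 0.0124 -0.0091 -0.0082] turns [[0.1, 1.18, -0.64], [-179.89, 1.01, 1.85]] q6 -1.011 jaw [0.037 0.999 0.011] z [ 0.999 -0.037  0.021] F [ 0.7  0.9 -0. ] pos [518.3 311.1  62.7] w 39.4
```

{"api": "carry_out", "payload": {
  "commands": [
    [0,-0.009,-0.008,0,1.2,-0.6]
  ]
}}

```text
t: 2.58
ee_pos: [510.1, 302.6, 63.0]
orientation: [0.029, 1.571, -0.028]
ft_force: [-0.7, -0.3, -0.5]
width: 39.3
```

{"api": "carry_out", "payload": {
  "commands": [
    [0,0,0,0,0,0]
  ]
}}

```text
t: 2.7
ee_pos: [509.5, 301.9, 63.1]
orientation: [0.029, 1.572, -0.029]
ft_force: [0.5, 0.3, 0.8]
width: 39.5
```

Run:
```python
from h import *
go([510,302.5,50],90-2.2)
print(ctrl.get_obs()['qvel'].round(4))
```

```text
shift [0.0131 0.0006 0.0005] turns [[0.1, -0.07, -0.02], [-179.9, 0.03, -0.11]] q6 -1.021 jaw [0.037 0.999 0.   ] z [ 0.999 -0.037 -0.001] F [0.5 0.3 0.8] pos [509.5 301.9  63.1] w 39.5
[ 0.0035 -0.001  -0.0124  0.0003 -0.0084  0.0003]
```

{"api": "carry_out", "payload": {
  "commands": [
    [0.013,0,0,0,0,0]
  ]
}}

```text
t: 2.82
ee_pos: [510.3, 302.2, 50.6]
orientation: [0.03, 1.57, -0.028]
ft_force: [-0.1, 1.0, -0.4]
width: 39.6
```

{"api": "carry_out", "payload": {
  "commands": [
    [0,0,0,0,0,0],
    [0,0,0,0,0,0],
    [0,0,0,0,0,0]
  ],
  "grip": 1
}}

```text
t: 3.2
ee_pos: [509.6, 302.3, 48.7]
orientation: [0.031, 1.572, -0.029]
ft_force: [-0.6, 4.9, -3.2]
width: 15.7
```

Run:
```python
from h import *
go([510,302.5,130],90-2.2)
```

```text
shift [-0.0813  0.0003  0.0003] turns [[0.04, -0.08, -0.08], [-179.96, 0.12, -0.12]] q6 -1.021 jaw [0.038 0.999 0.001] z [ 0.999 -0.038 -0.001] F [-0.6  4.9 -3.2] pos [509.6 302.3  48.7] w 15.7
```

{"api": "carry_out", "payload": {
  "commands": [
    [-0.04,0,0,0,0,0],
    [-0.04,0,0,0,0,0],
    [0,-0.043,0.024,0,0,0],
    [0,-0.043,0.024,0,0,0],
    [0,-0.043,0.024,0,0,0],
    [0,-0.043,0.024,0,0,0],
    [0,0,0,0,0,0]
  ]
}}

```text
t: 4.08
ee_pos: [602.9, 123.8, 131.7]
orientation: [0.028, 1.569, -0.025]
ft_force: [-0.8, 1.4, -1.3]
width: 15.6
```

Run:
```python
from h import *
go([635.4,92,100],90-2.2)
```

```text
shift [ 0.0317 -0.0307  0.0335] turns [[0.25, 0.12, -0.13], [-179.75, 0.21, 0.19]] q6 -1.356 jaw [0.034 0.999 0.002] z [ 0.999 -0.034  0.002] F [-0.8  1.4 -1.3] pos [602.9 123.8 131.7] w 15.6
```

{"api": "carry_out", "payload": {
  "commands": [
    [0.01,-0.03,0.033,0,0,0],
    [0.02,0,0,0,0,0],
    [0,0,0,0,0,0],
    [0,0,0,0,0,0]
  ]
}}

```text
t: 4.58
ee_pos: [633.1, 95.0, 100.4]
orientation: [0.028, 1.571, -0.023]
ft_force: [0.6, 0.8, -0.2]
width: 15.4
```

Run:
```python
from h import *
go([635.4,92,80],90-2.2)
d=cam('top','top2'); s=cam('scene','scene2')
o=ctrl.get_obs();p=o['ee_pos'];b=p-[0,0,40.7]
print(b,proj(d,[b,b+[0,0,76],[635.4,92,32]]),proj(s,[b,b+[0,0,76],[635.4,92,32]]))
u=proj(s,[635,92,50])[0].astype(int);print(u)
A=cv2.resize(d['pixels'][210:310,255:355],None,fx=4,fy=4,interpolation=cv2.INTER_CUBIC)
B=cv2.resize(s['pixels'][u[1]-50:u[1]+50,u[0]-50:u[0]+50],None,fx=4,fy=4,interpolation=cv2.INTER_CUBIC)
print(u-50)
cv2.imwrite('pics/c3.png',np.hstack([A,B]))
```

```text
shift [ 0.0204 -0.003   0.0024] turns [[0.33, -0.04, -0.17], [-179.67, 0.27, -0.06]] q6 -1.412 jaw [0.033 0.999 0.003] z [ 0.999 -0.033 -0.001] F [ 0.6  0.8 -0.2] pos [633.1  95.  100.4] w 15.4
[633.06340084  94.98236492  59.83131472] [[280.00805649 230.28870328]
 [277.66905751 222.31074683]
 [282.17220721 231.89088533]] [[352.16670639 262.70608231]
 [353.52447135 224.67610927]
 [349.51063275 275.83476979]]
[349 267]
[299 217]
```

View pics/c3.png

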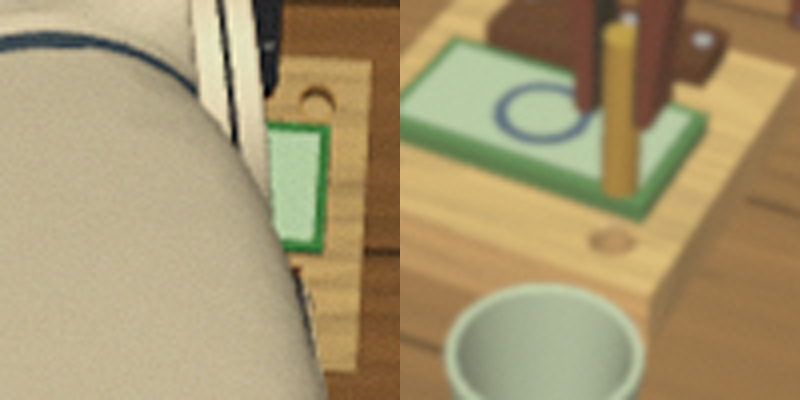

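Run:
```python
from h import *
s=load('scene2');im=s['pixels'].astype(float)
P=lambda z:proj(s,[633.06,94.98,z])[0]
# predicted axis; measured centre from yellowness (R-B) half-max per row
for z in (70,75,80,85,95,110,120,130):
    u,v=P(z);r=int(round(v));row=im[r,int(u)-12:int(u)+14];y=row[:,2]-row[:,0]
    print(z,round(u,1),r,y.astype(int))
b=[ray(s,p,32)[:2].round(1) for p in[(351.3,276.9)]];print(b)
for p in [(353.6,264.1)]:print(ray(s,p,59.8).round(1))
for p in [(353.6,224.1)]:print(ray(s,p,135.8).round(1))
```

```text
70 352.3 258 [ 18  19  17  19  20  19  18  21  28  49  81 100 102 101 101  96  91  76
  49  29  22  19  17  16  16  16]
75 352.4 255 [ 20  18  18  19  19  19  19  20  27  48  80  99 102 100 101  99  91  79
  54  34  23  18  19  18  18  15]
80 352.5 253 [ 16  18  20  19  20  19  19  20  26  46  79  96 102 103 101  98  95  84
  57  34  23  19  19  20  19  18]
85 352.6 251 [-14  -8   0   8  13  18  19  18  24  43  76  97 101 103 103  98  92  82
  59  36  22  20  19  20  19  20]
95 352.8 246 [ 20  18  15   3 -10 -16  -8   7  20  38  71  96 100 103 102  97  85  62
  55  58  58  52  36  25  20  19]
110 353.0 238 [ 11  29  50  59  56  48  32  28  54  81  96 101 102 103 100  86  64  57
  58  59  57  51  44  41  45  51]
120 353.2 233 [ 48  55  58  61  57  48  33  30  53  80  93 100 101 104 101  94  71  59
  60  58  60  56  49  44  43  43]
130 353.4 228 [ 57  58  57  58  58  50  33  25  45  74  93 103 108 110 110 100  81  60
  57  59  60  58  56  48  44  44]
[array([636.6,  95.7])]
[635.3  98.4  59.8]
[631.6  94.5 135.8]
```

The scene view shows the held pin upright, with its lower end at about (353.6,264), and the bore at (351.3,277). The relative offset agrees with the top-view estimate within about 1 mm. I'll move in and lower.

{"api": "carry_out", "payload": {
  "commands": [
    [0.012,-0.003,0.002,0,0,0],
    [0.008,0,0,0,0,0]
  ]
}}

```text
t: 4.92
ee_pos: [635.5, 92.8, 80.8]
orientation: [0.027, 1.569, -0.022]
ft_force: [-0.4, -0.4, -1.7]
width: 15.6
```

```bash
python3 -c "
from h import *
go([635,92.1,74],90-2.2)"
```

```text
shift [ 0.0068 -0.0007 -0.0005] turns [[0.41, 0.1, -0.19], [-179.59, 0.3, 0.16]] q6 -1.417 jaw [0.031 1.    0.003] z [ 1.    -0.031  0.002] F [-0.4 -0.4 -1.7] pos [635.5  92.8  80.8] w 15.6
```

Bottom would meet the board at TCP z ≈ 72.7; below ~68 means it is in the bore.

{"api": "carry_out", "payload": {
  "commands": [
    [0.006,-0.0007,-0.0005,0,0,0],
    [0.004,0,0,0,0,0]
  ]
}}

```text
t: 5.18
ee_pos: [634.5, 92.0, 69.4]
orientation: [0.027, 1.57, -0.022]
ft_force: [-0.1, 0.1, -0.7]
width: 15.2
```

{"api": "carry_out", "payload": {
  "commands": [
    [0.004,0,0,0,0,0],
    [0.004,0,0,0,0,0]
  ]
}}

```text
t: 5.42
ee_pos: [634.5, 92.1, 60.8]
orientation: [0.027, 1.57, -0.022]
ft_force: [-0.9, -0.3, -1.8]
width: 15.3
```

```bash
python3 -c "
from h import *
go([635,92.1,54],90-2.2)"
```

```text
shift [0.0068 0.     0.0005] turns [[0.4, 0.03, -0.19], [-179.6, 0.29, 0.05]] q6 -1.418 jaw [0.031 1.    0.003] z [ 1.    -0.031  0.001] F [-0.9 -0.3 -1.8] pos [634.5  92.1  60.8] w 15.3
```

In the bore without any force. Lower on and release.

{"api": "carry_out", "payload": {
  "commands": [
    [0.006,0,0,0,0,0],
    [0.004,0,0,0,0,0]
  ]
}}

```text
t: 5.68
ee_pos: [634.6, 92.1, 50.3]
orientation: [0.027, 1.57, -0.022]
ft_force: [0.9, 0.6, -0.3]
width: 15.4
```

{"api": "carry_out", "payload": {
  "commands": [
    [0,0,0,0,0,0],
    [0,0,0,0,0,0]
  ],
  "grip": 0.55
}}

```text
t: 5.92
ee_pos: [634.7, 92.1, 50.1]
orientation: [0.027, 1.57, -0.022]
ft_force: [0.3, 0.3, 0.1]
width: 32.2
```

{"api": "carry_out", "payload": {
  "commands": [
    [-0.03,0,0,0,0,0],
    [-0.04,0,0,0,0,0],
    [-0.02,0,0,0,0,0]
  ]
}}

```text
t: 6.3
ee_pos: [633.8, 91.6, 141.1]
orientation: [0.027, 1.573, -0.023]
ft_force: [-0.2, 0.2, 0.0]
width: 39.4
```

```bash
python3 -c "
from h import *
go([490,236,130],90-2.2)"
```

```text
shift [ 0.0119  0.1398 -0.1482] turns [[0.39, -0.13, -0.16], [-179.61, 0.25, -0.2]] q6 -1.418 jaw [0.032 0.999 0.003] z [ 0.999 -0.032 -0.002] F [-0.2  0.2  0. ] pos [633.8  91.6 141.1] w 39.4
```

{"api": "carry_out", "payload": {
  "commands": [
    [0,0.037,-0.039,0,0,0],
    [0,0.037,-0.039,0,0,0],
    [0,0.037,-0.039,0,0,0],
    [0,0.03,-0.032,0,0,0],
    [0,0,0,0,0,0]
  ]
}}

```text
t: 6.92
ee_pos: [489.1, 241.3, 146.3]
orientation: [0.031, 1.562, -0.022]
ft_force: [-0.1, 0.1, 0.4]
width: 39.6
```

```bash
python3 -c "
from h import *
go([490,236,100],90-2.2)"
```

```text
shift [ 0.0463 -0.0055  0.0007] turns [[0.26, 0.47, -0.34], [-179.73, 0.54, 0.74]] q6 -1.103 jaw [0.034 0.999 0.006] z [ 0.999 -0.034  0.008] F [-0.1  0.1  0.4] pos [489.1 241.3 146.3] w 39.6
```

{"api": "carry_out", "payload": {
  "commands": [
    [0.03,-0.005,0.001,0.3,0.4,-0.3],
    [0.02,0,0,0,0,0]
  ]
}}

```text
t: 7.18
ee_pos: [493.3, 237.1, 97.8]
orientation: [0.032, 1.563, -0.027]
ft_force: [0.1, -0.3, 0.4]
width: 39.7
```

```bash
python3 -c "
from h import *
go([489.7,236,50],90-2.2)"
```

```text
shift [ 0.0478 -0.0014 -0.0039] turns [[0.04, 0.43, -0.19], [-179.96, 0.29, 0.67]] q6 -1.106 jaw [0.038 0.999 0.003] z [ 0.999 -0.038  0.007] F [ 0.1 -0.3  0.4] pos [493.3 237.1  97.8] w 39.7
```

{"api": "carry_out", "payload": {
  "commands": [
    [0.02,-0.001,-0.004,0,0.4,-0.2],
    [0.014,0,0,0,0,0]
  ]
}}

```text
t: 7.42
ee_pos: [490.7, 235.3, 62.3]
orientation: [0.031, 1.57, -0.031]
ft_force: [0.0, -0.1, 0.1]
width: 39.6
```

```bash
python3 -c "
from h import *
go([489.7,236,50],90-2.2)"
```

```text
shift [ 0.0123  0.0006 -0.0011] turns [[-0.04, 0.06, 0.01], [179.96, 0.01, -0.09]] q6 -1.105 jaw [ 0.039  0.999 -0.   ] z [ 0.999 -0.039  0.001] F [ 0.  -0.1  0.1] pos [490.7 235.3  62.3] w 39.6
```

{"api": "carry_out", "payload": {
  "commands": [
    [0.012,0.0005,-0.001,0,0,0]
  ]
}}

```text
t: 7.55
ee_pos: [490.1, 235.6, 49.5]
orientation: [0.031, 1.569, -0.031]
ft_force: [0.4, 0.3, -0.8]
width: 39.3
```

{"api": "carry_out", "payload": {
  "commands": [
    [0,0,0,0,0,0],
    [0,0,0,0,0,0],
    [0,0,0,0,0,0]
  ],
  "grip": 1
}}

```text
t: 7.92
ee_pos: [490.3, 235.9, 49.3]
orientation: [0.032, 1.57, -0.031]
ft_force: [-0.9, 2.5, -2.5]
width: 15.3
```

{"api": "carry_out", "payload": {
  "commands": [
    [-0.04,0,0,0,0,0],
    [-0.04,0,0,0,0,0],
    [0,-0.042,0.024,0,0,0],
    [0,-0.042,0.024,0,0,0],
    [0,-0.042,0.024,0,0,0],
    [0,-0.042,0.024,0,0,0],
    [0,-0.042,0.02,0,0,0]
  ]
}}

```text
t: 8.8
ee_pos: [602.7, 19.7, 136.5]
orientation: [0.027, 1.561, -0.023]
ft_force: [0.7, -0.3, -0.8]
width: 15.3
```

```bash
python3 -c "
from h import *
go([631,-22,100],90-2.2)"
```

```text
shift [ 0.0367 -0.0409  0.0293] turns [[0.36, 0.53, -0.14], [-179.64, 0.21, 0.83]] q6 -1.528 jaw [0.032 0.999 0.002] z [ 0.999 -0.032  0.009] F [ 0.7 -0.3 -0.8] pos [602.7  19.7 136.5] w 15.3
```

{"api": "carry_out", "payload": {
  "commands": [
    [0.01,-0.041,0.029,0.3,0.5,-0.1],
    [0.02,0,0,0,0,0]
  ]
}}

```text
t: 9.05
ee_pos: [634.1, -26.6, 108.9]
orientation: [0.032, 1.564, -0.032]
ft_force: [0.1, 0.8, -2.6]
width: 15.6
```

```bash
python3 -c "
from h import *
go([631,-22,84],90-2.2)"
```

```text
shift [ 0.0249  0.0045 -0.0034] turns [[-0.14, 0.39, -0.01], [179.86, -0.01, -0.62]] q6 -1.591 jaw [0.041 0.999 0.   ] z [ 0.999 -0.041  0.007] F [ 0.1  0.8 -2.6] pos [634.1 -26.6 108.9] w 15.6
```

{"api": "carry_out", "payload": {
  "commands": [
    [0.015,0.004,-0.0034,0,0.4,0],
    [0.01,0,0,0,0,0]
  ]
}}

```text
t: 9.3
ee_pos: [628.8, -21.2, 81.6]
orientation: [0.032, 1.574, -0.032]
ft_force: [-0.7, -0.1, -0.9]
width: 15.4
```

```bash
python3 -c "
from h import *
go([630.7,-22,70],90-2.2)"
```

```text
shift [ 0.0116 -0.0007  0.002 ] turns [[-0.13, -0.2, -0.03], [179.87, -0.04, 0.31]] q6 -1.583 jaw [0.041 0.999 0.   ] z [ 0.999 -0.041 -0.003] F [-0.7 -0.1 -0.9] pos [628.8 -21.2  81.6] w 15.4
```

{"api": "carry_out", "payload": {
  "commands": [
    [0.003,-0.0007,0.0017,0,-0.2,0],
    [0.003,0,0,0,0,0]
  ]
}}

```text
t: 9.55
ee_pos: [629.5, -20.1, 74.8]
orientation: [0.03, 1.572, -0.029]
ft_force: [0.8, -0.6, 0.3]
width: 15.4
```

{"api": "carry_out", "payload": {
  "commands": [
    [0.003,0,0,0,0,0],
    [0.004,0,0,0,0,0]
  ]
}}

```text
t: 9.8
ee_pos: [630.4, -19.7, 68.5]
orientation: [0.029, 1.569, -0.029]
ft_force: [1.7, -1.5, 0.6]
width: 15.5
```

```bash
python3 -c "
from h import *
go([630.7,-22,54],90-2.2)"
```

```text
shift [ 0.0145 -0.0023  0.0004] turns [[0.08, 0.06, -0.01], [-179.92, 0.02, 0.1]] q6 -1.584 jaw [0.037 0.999 0.   ] z [ 0.999 -0.037  0.001] F [ 1.7 -1.5  0.6] pos [630.4 -19.7  68.5] w 15.5
```

{"api": "carry_out", "payload": {
  "commands": [
    [0.004,-0.0015,0,0,0,0],
    [0.004,-0.0005,0,0,0,0]
  ]
}}

```text
t: 10.05
ee_pos: [630.4, -21.8, 60.2]
orientation: [0.029, 1.569, -0.029]
ft_force: [-0.5, -0.3, -1.0]
width: 15.3
```

```bash
python3 -c "
from h import *
go([630.7,-21.5,50],90-2.2)"
```

```text
shift [0.0102 0.0003 0.0003] turns [[0.07, 0.08, -0.02], [-179.93, 0.04, 0.13]] q6 -1.588 jaw [0.037 0.999 0.   ] z [ 0.999 -0.037  0.001] F [-0.5 -0.3 -1. ] pos [630.4 -21.8  60.2] w 15.3
```

{"api": "carry_out", "payload": {
  "commands": [
    [0.005,0,0,0,0,0],
    [0.005,0,0,0,0,0]
  ]
}}

```text
t: 10.3
ee_pos: [630.4, -21.8, 49.5]
orientation: [0.03, 1.569, -0.029]
ft_force: [0.5, 1.2, -0.8]
width: 15.7
```

{"api": "carry_out", "payload": {
  "commands": [
    [0,0,0,0,0,0],
    [0,0,0,0,0,0]
  ],
  "grip": 0.55
}}

```text
t: 10.55
ee_pos: [630.1, -21.8, 48.9]
orientation: [0.03, 1.57, -0.029]
ft_force: [-0.1, -0.9, -0.5]
width: 31.9
```

{"api": "carry_out", "payload": {
  "commands": [
    [-0.03,0,0,0,0,0],
    [-0.04,0,0,0,0,0],
    [-0.04,0,0,0,0,0],
    [0,-0.05,-0.02,0,0,0],
    [0,-0.05,-0.02,0,0,0],
    [0,-0.05,-0.02,0,0,0],
    [0,-0.04,-0.02,0,0,0]
  ]
}}

```text
t: 11.42
ee_pos: [544.0, -211.5, 164.9]
orientation: [0.023, 1.565, -0.025]
ft_force: [-0.0, -0.2, 0.4]
width: 39.4
```

```bash
python3 -c "
from h import *
go([540,-262,150],-12.4)
d=cam('top','top3');s=cam('scene','scene3')
A=cv2.resize(d['pixels'][210:310,255:355],None,fx=4,fy=4,interpolation=cv2.INTER_CUBIC)
B=cv2.resize(s['pixels'][200:300,280:380],None,fx=4,fy=4,interpolation=cv2.INTER_CUBIC)
cv2.imwrite('pics/c4.png',np.hstack([A,B]))"
```

```text
shift [ 0.0149 -0.0505 -0.0025] turns [[100.63, 0.32, -0.24], [-79.37, 0.23, 0.3]] q6 -1.932 jaw [ 0.031  1.    -0.001] z [ 1.    -0.031  0.006] F [-0.  -0.2  0.4] pos [ 544.  -211.5  164.9] w 39.4
```

View pics/c4.png

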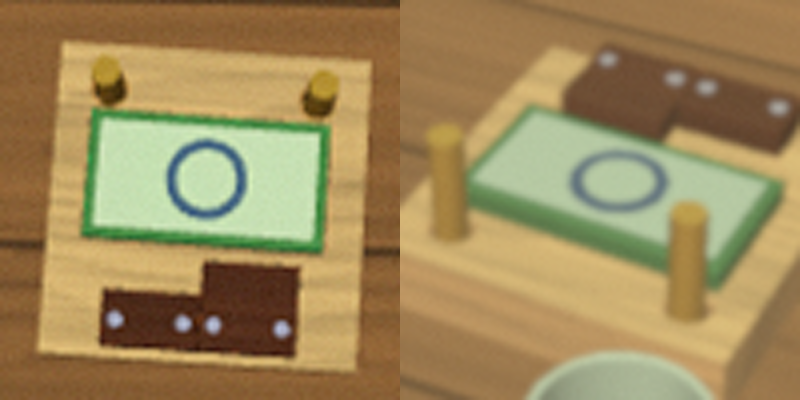

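Both pins stand home: (281,229) and (335,233) in the top view, upright in the scene view. The tile is untouched. Next is the spacer.

{"api": "carry_out", "payload": {
  "commands": [
    [0,-0.05,-0.003,0,0,0],
    [0,0,0,10.5,0,0],
    [0,0,0,10.5,0,0],
    [0,0,0,10.5,0,0],
    [0,0,0,10.5,0,0],
    [0,0,0,10.5,0,0],
    [0,0,0,10.5,0,0],
    [0,0,0,10.5,0,0]
  ],
  "grip": 0.4
}}

```text
t: 12.52
ee_pos: [542.1, -259.8, 166.6]
orientation: [1.045, 1.299, -1.037]
ft_force: [0.0, 0.3, 0.5]
width: 52.8
```

```bash
python3 -c "
from h import *
go([540,-262,110],-12.4)"
```

```text
shift [ 0.0566 -0.003   0.0014] turns [[25.27, 0.09, -0.5], [-154.73, 0.69, 0.12]] q6 -0.695 jaw [0.975 0.223 0.008] z [ 0.223 -0.975  0.003] F [0.  0.3 0.5] pos [ 542.1 -259.8  166.6] w 52.8
```

{"api": "carry_out", "payload": {
  "commands": [
    [0.015,0,0,10.5,0,-0.2],
    [0.015,0,0,10.5,0,-0.2],
    [0.01,0,0,4,0,0],
    [0.01,0,0,0,0,0],
    [0,0,0,0,0,0]
  ]
}}

```text
t: 13.15
ee_pos: [545.6, -256.3, 116.3]
orientation: [1.37, 1.092, -1.367]
ft_force: [0.4, 0.0, 0.8]
width: 53.0
```

```bash
python3 -c "
from h import *
go([540,-262,50],-12.4)
s=cam('scene','scene4');d=cam('top','top4')
B=cv2.resize(s['pixels'][110:230,160:260],None,fx=4,fy=4,interpolation=cv2.INTER_CUBIC)
A=cv2.resize(d['pixels'][220:340,400:500],None,fx=4,fy=4,interpolation=cv2.INTER_CUBIC)
cv2.imwrite('pics/c5.png',np.hstack([A,B]))"
```

```text
shift [ 0.0663 -0.0046  0.0067] turns [[-0.21, 0.06, -0.27], [179.79, -0.42, -0.1]] q6 -0.239 jaw [ 0.976 -0.218  0.005] z [-0.218 -0.976  0.001] F [0.4 0.  0.8] pos [ 545.6 -256.3  116.3] w 53.0
```

View pics/c5.png

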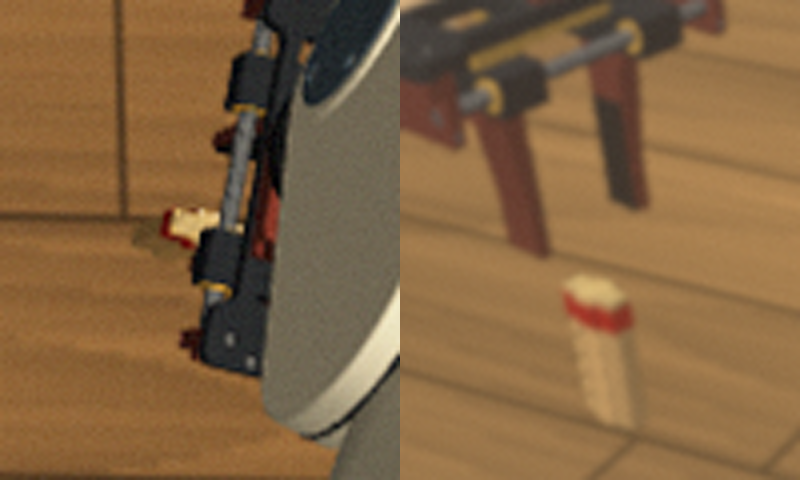

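Scene view: the fingers straddle the spacer along its thickness. Its top centre is at about (209,183), which I'll cross-check while centring.

{"api": "carry_out", "payload": {
  "commands": [
    [0.005,-0.0045,0.0065,0,0,0],
    [0.01,0,0,0,0,0]
  ]
}}

```text
t: 13.5
ee_pos: [541.0, -263.1, 103.0]
orientation: [1.371, 1.088, -1.364]
ft_force: [-1.1, -0.8, 0.2]
width: 52.5
```

```bash
python3 -c "
from h import *
go([540,-263,32],-12.4)
s=load('scene4');print(ray(s,(209.2,182.6),78),proj(s,[540,-262,78]))"
```

```text
shift [ 0.071  -0.0016 -0.    ] turns [[-0.2, 0.13, -0.52], [179.8, -0.82, -0.21]] q6 -0.253 jaw [ 0.976 -0.218  0.009] z [-0.218 -0.976  0.002] F [-1.1 -0.8  0.2] pos [ 541.  -263.1  103. ] w 52.5
[ 542.33732045 -252.98663928   78.        ] [[206.25219289 181.13479146]]
```

{"api": "carry_out", "payload": {
  "commands": [
    [0.02,-0.001,-0.003,0,0.1,-0.5],
    [0.02,0,0,0,0,0]
  ]
}}

```text
t: 13.75
ee_pos: [540.9, -260.2, 61.2]
orientation: [1.37, 1.095, -1.369]
ft_force: [0.1, 0.9, -0.0]
width: 52.4
```

```bash
python3 -c "
from h import *
go([540,-260.5,32],-12.4)"
```

```text
shift [ 0.0292 -0.0009  0.0004] turns [[-0.23, 0.04, -0.06], [179.77, -0.1, -0.07]] q6 -0.247 jaw [ 0.976 -0.219  0.001] z [-0.219 -0.976  0.001] F [ 0.1  0.9 -0. ] pos [ 540.9 -260.2   61.2] w 52.4
```

{"api": "carry_out", "payload": {
  "commands": [
    [0.018,-0.0008,0,0,0,0],
    [0.011,0,0,0,0,0]
  ]
}}

```text
t: 14.0
ee_pos: [538.9, -259.3, 28.3]
orientation: [1.369, 1.099, -1.371]
ft_force: [-0.5, 0.5, 0.3]
width: 52.8
```

{"api": "carry_out", "payload": {
  "commands": [
    [0,0,0,0,0,0],
    [0,0,0,0,0,0],
    [0,0,0,0,0,0],
    [0,0,0,0,0,0]
  ],
  "grip": 1
}}

```text
t: 14.5
ee_pos: [539.2, -259.3, 28.2]
orientation: [1.369, 1.099, -1.371]
ft_force: [-0.2, -0.4, -1.1]
width: 17.8
```

{"api": "carry_out", "payload": {
  "commands": [
    [-0.04,0,0,0,0,0],
    [-0.04,0,0,0,0,0],
    [-0.02,0,0,0,0,0],
    [0,0,0,0,0,0]
  ]
}}

```text
t: 15.0
ee_pos: [539.6, -259.5, 132.0]
orientation: [1.369, 1.097, -1.37]
ft_force: [0.3, -0.8, -0.9]
width: 17.7
```

```bash
python3 -c "
from h import *
b=np.array([573.07,37.32,-.039])
R=np.array([[np.cos(b[2]),-np.sin(b[2])],[np.sin(b[2]),np.cos(b[2])]])
for x in(-35,-37,-39):print(x,b[:2]+R@[x,26])
print('tile back in board frame',R.T@(np.array([584.04,38.29])-b[:2])-[35,0])
go([537.5,64.6,150],-2.24)
s=cam('scene','scene5')
cv2.imwrite('pics/c6.png',cv2.resize(s['pixels'][90:240,140:290],None,fx=4,fy=4,interpolation=cv2.INTER_CUBIC))"
```

```text
-35 [539.1103571  64.6648835]
-37 [537.1118779   64.74286373]
-39 [535.11339871  64.82084396]
tile back in board frame [-24.07616204   1.39698396]
shift [-0.018  -0.073  -0.3158] turns [[-10.39, 0.0, 0.06], [169.61, 0.08, -0.0]] q6 -0.247 jaw [ 0.976 -0.219 -0.001] z [-0.219 -0.976  0.   ] F [ 0.3 -0.8 -0.9] pos [ 539.6 -259.5  132. ] w 17.7
```

View pics/c6.png

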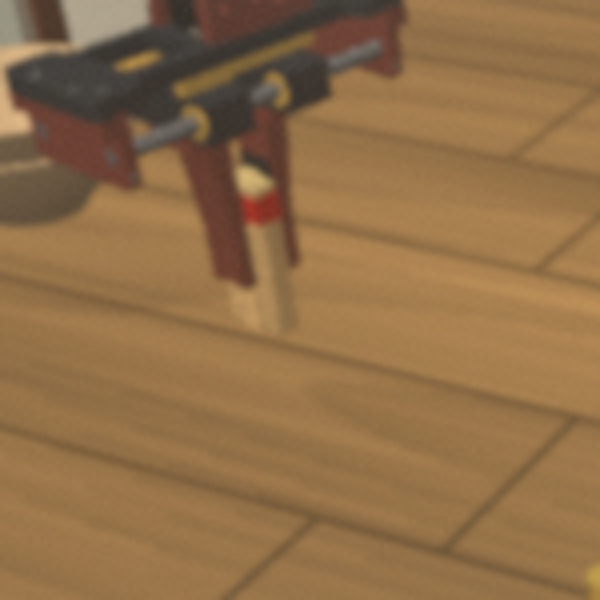

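The spacer is held upright by its ribs at 17.7 mm opening. I'll carry it to the gap.

{"api": "carry_out", "payload": {
  "commands": [
    [-0.018,-0.012,-0.05,0,0,0],
    [0,-0.012,-0.053,0,0,0],
    [0,-0.012,-0.053,0,0,0],
    [0,-0.012,-0.053,0,0,0],
    [0,-0.012,-0.053,0,0,0],
    [0,-0.012,-0.04,0,0,0],
    [0,0,0,-10.4,0,0],
    [0,0,0,0,0,0]
  ]
}}

```text
t: 16.05
ee_pos: [530.2, 60.6, 140.2]
orientation: [1.232, 1.202, -1.248]
ft_force: [-0.4, -0.1, -0.0]
width: 18.0
```

```bash
python3 -c "
from h import *
go([537,64,120],-2.24)"
```

```text
shift [ 0.0201  0.007  -0.0037] turns [[0.04, -0.05, 0.82], [-179.96, -1.29, -0.08]] q6 0.126 jaw [ 0.999 -0.038 -0.014] z [-0.038 -0.999 -0.001] F [-0.4 -0.1 -0. ] pos [530.2  60.6 140.2] w 18.0
```

{"api": "carry_out", "payload": {
  "commands": [
    [0.01,0.007,-0.0035,0,0,0.8],
    [0,0,0,0,0,0]
  ]
}}

```text
t: 16.3
ee_pos: [537.0, 63.2, 128.2]
orientation: [1.242, 1.189, -1.243]
ft_force: [-0.1, -0.3, -0.7]
width: 17.9
```

```bash
python3 -c "
from h import *
go([537,64,100],-2.24)
s=cam('scene','scene6');d=cam('top','top6')
p=ctrl.get_obs()['ee_pos'];print(proj(s,[[p[0],p[1],p[2]-28.2],[p[0],p[1],p[2]+49.8]]))
B=cv2.resize(s['pixels'][160:260,300:400],None,fx=5,fy=5,interpolation=cv2.INTER_CUBIC)
A=cv2.resize(d['pixels'][240:310,265:325],None,fx=5,fy=5,interpolation=cv2.INTER_CUBIC);C=np.zeros((500,300,3),np.uint8);C[:350]=A
cv2.imwrite('pics/c7.png',np.hstack([C,B]))"
```

```text
shift [ 0.0282 -0.     -0.0008] turns [[-0.34, -0.03, 0.07], [179.66, 0.11, 0.05]] q6 0.139 jaw [ 0.999 -0.045 -0.001] z [-0.045 -0.999 -0.001] F [-0.1 -0.3 -0.7] pos [537.   63.2 128.2] w 17.9
[[356.84241737 207.4849742 ]
 [358.43283695 167.71646104]]
```

View pics/c7.png

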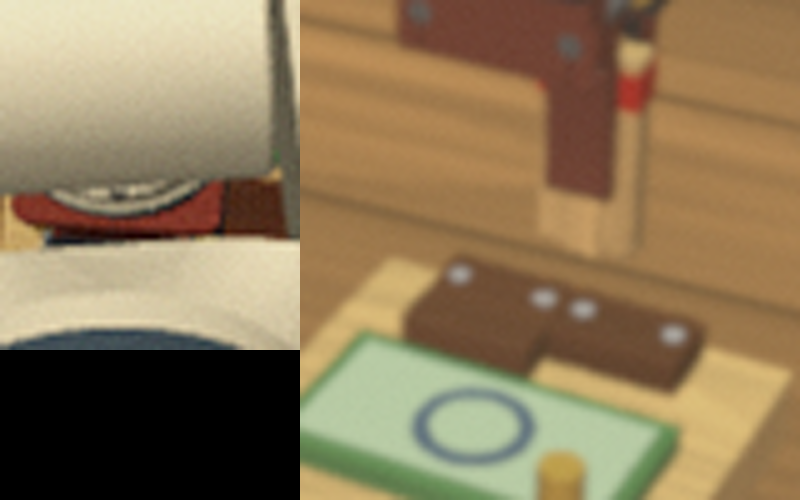

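Scene view: the spacer's bottom centre is at about (358,208.6), which matches the TCP prediction once the known camera bias is taken off. It is upright above the thin half. I'll lower it.

{"api": "carry_out", "payload": {
  "commands": [
    [0.02,0,-0.0005,-0.3,0,0],
    [0.015,0,0,0,0,0]
  ]
}}

```text
t: 16.65
ee_pos: [538.7, 62.9, 94.5]
orientation: [1.242, 1.188, -1.237]
ft_force: [-0.9, 0.1, 0.1]
width: 18.0
```

```bash
python3 -c "
from h import *
go([537,64,62],-2.24)"
```

```text
shift [ 0.0325 -0.0018 -0.001 ] turns [[-0.16, -0.06, -0.16], [179.84, -0.25, 0.1]] q6 0.135 jaw [ 0.999 -0.042  0.003] z [-0.042 -0.999 -0.001] F [-0.9  0.1  0.1] pos [538.7  62.9  94.5] w 18.0
```

{"api": "carry_out", "payload": {
  "commands": [
    [0.008,-0.0018,0,0,0,-0.2],
    [0.003,0,0,0,0,0]
  ]
}}

```text
t: 16.9
ee_pos: [536.5, 62.6, 82.3]
orientation: [1.24, 1.191, -1.242]
ft_force: [-0.5, 0.4, -0.6]
width: 17.6
```

```bash
python3 -c "
from h import *
go([537,64,62],-2.24)"
```

```text
shift [ 0.0203  0.0005 -0.0014] turns [[-0.23, -0.05, 0.13], [179.77, 0.21, 0.09]] q6 0.135 jaw [ 0.999 -0.043 -0.002] z [-0.043 -0.999 -0.001] F [-0.5  0.4 -0.6] pos [536.5  62.6  82.3] w 17.6
```

Bottom at ~54, above the stop tops (48). Enter slowly.

{"api": "carry_out", "payload": {
  "commands": [
    [0.005,0.0005,-0.001,0,0,0.1],
    [0.004,0,0,0,0,0]
  ]
}}

```text
t: 17.15
ee_pos: [537.6, 63.7, 73.3]
orientation: [1.242, 1.189, -1.24]
ft_force: [0.3, -0.2, -0.7]
width: 17.9
```

{"api": "carry_out", "payload": {
  "commands": [
    [0.004,0,0,0,0,0],
    [0.003,0,0,0,0,0]
  ]
}}

```text
t: 17.4
ee_pos: [537.9, 63.8, 66.1]
orientation: [1.243, 1.188, -1.239]
ft_force: [-0.4, -0.6, -1.1]
width: 17.8
```

```bash
python3 -c "
from h import *
go([537,64,62],-2.24)"
```

```text
shift [ 0.0041 -0.0009 -0.0002] turns [[-0.24, -0.07, -0.08], [179.76, -0.12, 0.11]] q6 0.138 jaw [ 0.999 -0.043  0.001] z [-0.043 -0.999 -0.001] F [-0.4 -0.6 -1.1] pos [537.9  63.8  66.1] w 17.8
```

{"api": "carry_out", "payload": {
  "commands": [
    [0.003,0,0,0,0,0],
    [0.0005,0,0,0,0,0],
    [0,0,0,0,0,0]
  ]
}}

```text
t: 17.77
ee_pos: [537.8, 63.8, 62.3]
orientation: [1.242, 1.188, -1.24]
ft_force: [-0.2, -0.1, -0.1]
width: 17.9
```

{"api": "carry_out", "payload": {
  "commands": [
    [0,0.002,0,0,0,0],
    [0,0.002,0,0,0,0],
    [0,0.002,0,0,0,0]
  ]
}}

```text
t: 18.15
ee_pos: [544.1, 63.6, 62.5]
orientation: [1.242, 1.188, -1.239]
ft_force: [-1.2, -0.3, -1.6]
width: 17.9
```

```bash
python3 -c "
from h import *
go([547,63.6,62],-2.24)"
```

```text
shift [ 0.0005  0.0029 -0.0001] turns [[-0.24, -0.07, -0.07], [179.76, -0.11, 0.11]] q6 0.136 jaw [ 0.999 -0.043  0.001] z [-0.043 -0.999 -0.001] F [-1.2 -0.3 -1.6] pos [544.1  63.6  62.5] w 17.9
```

{"api": "carry_out", "payload": {
  "commands": [
    [0,0.0015,0,0,0,0],
    [0,0.001,0,0,0,0]
  ]
}}

```text
t: 18.4
ee_pos: [546.6, 63.4, 62.4]
orientation: [1.242, 1.189, -1.24]
ft_force: [-1.7, 0.5, -0.6]
width: 17.6
```

{"api": "carry_out", "payload": {
  "commands": [
    [0,0.001,0,0,0,0]
  ]
}}

```text
t: 18.52
ee_pos: [547.4, 63.3, 62.4]
orientation: [1.242, 1.189, -1.24]
ft_force: [-2.1, -0.8, -0.3]
width: 17.8
```

{"api": "carry_out", "payload": {
  "commands": [
    [0,0.001,0,0,0,0]
  ]
}}

```text
t: 18.65
ee_pos: [548.2, 63.3, 62.3]
orientation: [1.241, 1.19, -1.241]
ft_force: [-2.3, 0.1, 0.4]
width: 18.2
```

{"api": "carry_out", "payload": {
  "commands": [
    [0,0.001,0,0,0,0]
  ]
}}

```text
t: 18.77
ee_pos: [548.7, 63.2, 62.1]
orientation: [1.241, 1.19, -1.242]
ft_force: [-3.9, 0.2, -0.9]
width: 17.8
```

{"api": "carry_out", "payload": {
  "commands": [
    [0,0.001,0,0,0,0]
  ]
}}

```text
t: 18.9
ee_pos: [548.8, 63.1, 61.9]
orientation: [1.24, 1.192, -1.243]
ft_force: [-4.4, 0.8, 1.1]
width: 17.8
```

{"api": "carry_out", "payload": {
  "commands": [
    [0,0.001,0,0,0,0]
  ]
}}

```text
t: 19.02
ee_pos: [548.9, 63.0, 61.6]
orientation: [1.239, 1.193, -1.245]
ft_force: [-4.6, 0.9, 0.8]
width: 17.7
```

{"api": "carry_out", "payload": {
  "commands": [
    [-0.0005,0.0025,-0.0005,0,0,0]
  ]
}}

```text
t: 19.15
ee_pos: [549.2, 63.3, 61.6]
orientation: [1.236, 1.196, -1.249]
ft_force: [-9.4, -0.6, 3.1]
width: 17.9
```

{"api": "carry_out", "payload": {
  "commands": [
    [-0.0005,0.003,-0.0005,0,0,0]
  ]
}}

```text
t: 19.27
ee_pos: [549.4, 63.4, 61.4]
orientation: [1.233, 1.2, -1.254]
ft_force: [-10.3, 0.2, 2.9]
width: 18.1
```

```bash
python3 -c "
from h import *
go([549,63.3,62],-2.24)
o=ctrl.get_obs();print(o['qvel'].round(4))"
```

```text
shift [-0.0006 -0.0004  0.0001] turns [[-0.24, 0.05, 0.94], [179.75, 1.48, -0.08]] q6 0.135 jaw [ 0.999 -0.043 -0.016] z [-0.043 -0.999  0.001] F [-10.3   0.2   2.9] pos [549.4  63.4  61.4] w 18.1
[ 0.0006  0.0233 -0.0351  0.0005  0.0661  0.0029]
```

{"api": "carry_out", "payload": {
  "commands": [
    [-0.0007,0.003,0,0,0,0.8]
  ]
}}

```text
t: 19.4
ee_pos: [549.3, 63.2, 61.1]
orientation: [1.236, 1.194, -1.249]
ft_force: [-9.6, 2.1, 2.2]
width: 18.1
```

Run:
```python
from h import *
go([549,63.3,62],-2.24)
s=cam('scene','scene8');d=cam('top','top8')
go([549,63.3,62],-2.24)
B=cv2.resize(s['pixels'][180:290,270:390],None,fx=5,fy=5,interpolation=cv2.INTER_CUBIC)
cv2.imwrite('pics/c8.png',B)
for i in range(5): cam('scene')
go([549,63.3,62],-2.24)
```

```text
shift [-0.0009 -0.0003 -0.    ] turns [[-0.26, 0.08, 0.52], [179.74, 0.82, -0.13]] q6 0.137 jaw [ 0.999 -0.044 -0.009] z [-0.044 -0.999  0.001] F [-9.6  2.1  2.2] pos [549.3  63.2  61.1] w 18.1
shift [-0.0009 -0.0002 -0.0001] turns [[-0.25, 0.08, 0.5], [179.75, 0.78, -0.13]] q6 0.137 jaw [ 0.999 -0.043 -0.009] z [-0.043 -0.999  0.001] F [-9.5  1.2  1.5] pos [549.2  63.2  61.1] w 18.0
shift [-0.0009 -0.0002 -0.0001] turns [[-0.25, 0.09, 0.51], [179.75, 0.81, -0.13]] q6 0.137 jaw [ 0.999 -0.043 -0.009] z [-0.043 -0.999  0.002] F [-10.4   1.6   2.4] pos [549.2  63.2  61.1] w 17.9
```

View pics/c8.png

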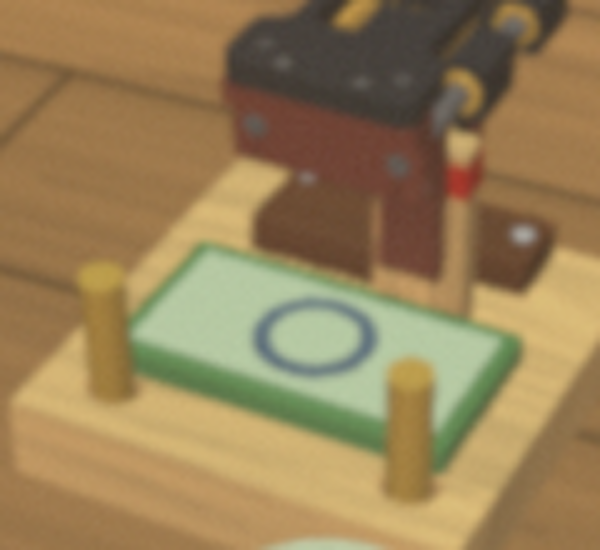

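Final view: both pins are upright at (105,335) and (410,430) in the crop, the tile's front edge lies against both, and the spacer is upright in the thin half. The push reads a steady ~10 N over the last 0.35 s. Handing in.

```bash
python3 -c "
from h import *
o=ctrl.get_obs();print(o['t'],o['ft_force'],o['width']);print(ctrl.close_job())"
```

```text
19.75 [-10.40561124   1.56158376   2.39794877] 17.944722526408672
the job is handed in; nothing more can be done
None
```

I handed the job in at t = 19.75 s with both pins in their bores and the spacer still gripped and pressing the tile. No verdict was reported.

**What I did:** I dropped both brass pins into the bores with almost no force. I then stood the spacer in the wide half (the thin stop is on the +y side) and pushed the tile until it stopped against the pins.

**Last checks:**
- **Push:** steady at about 10 N over the last 0.35 s.
- **Grip:** the opening is 17.9 mm, which matches the 18 mm over the ribs.
- **Spacer:** its underside is about 1 mm above the board by calculation. The tool leans about 0.5°, well inside the limit.
- **Pins and tile:** the final picture shows both pins upright and the tile edge against both. I could not measure the force on each pin. Contact at the far pin rests on the picture and on the push lying between the two pins.
- **Bystanders:** I never moved near the cup, bowl, flask or blue look-alike.

**Disagreements:** the scene camera read about 2–4 mm off the top camera at the board and about 9 mm off at the spacer. I set the spacer grasp between the two readings, and the picture taken above the gap showed it centred in the fingers. The arm also drifted a few millimetres on several moves, which I corrected step by step.

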